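# Rod in its clip, lids on the tin, outer lid lifted alone

## Task

Get the tablet tin on its stand ready for training: first push the steel mixing rod straight down past the orange sprung jaw, centred, until it sits fully home in both fork clips with the jaw closed over it, and let go of it. Then pick up the nested pair of lids together by the wide white rim of the inner lid, lower them (do not drop them) onto the yellow tin until the inner lid is fully home with the red lid still on top, let go, and lift the red outer lid alone, leaving the white inner lid seated and undisturbed. Finish while still holding the red lid level above the tin, about 10 cm clear of it; the program ends holding it, and the other things on the shelf stay where they are.

Things in the scene. Friction and masses are not known exactly. Their poses are not given: they have to be found in the camera images.
- stand: Fixed dark wooden board 220 (x) x 180 (y) x 12 mm carrying the yellow tin towards its +x end and the grey fork clips with the orange jaw towards its -x end. Origin: centre of the board's underside, z up. It cannot be moved.
- clip_seat (a point): Where the rod's middle lies when home: 60 mm in -x of the stand's centre, 52 mm above the shelf; axes as the stand's, rod along y. Two grey forks, 10 mm wide, at y = -44 and +44 mm: slot 14 mm wide in x, floor 6 mm below this point, front (-x) tine with flared lip up to 20 mm above it, back tine 2 mm above. For |y| under 25 mm all is at least 25 mm below this point: room for fingers.
- jaw (a joint): Orange sprung jaw on the clip's +x side: one hinged part, two prongs at y = -30 and +30 mm of the clip, 8 mm wide. 0 = closed; grows (to 0.35 rad) as the prongs swing to +x. Prong tips stand up to 24 mm above clip_seat and overhang the slot by about 4 mm; a rod pushed straight down moves them aside (about 0.1 rad, 5 to 12 N) and they snap back over it.
- tin_mouth (a point): Centre of the rim of the open yellow tin, 92 mm above the shelf, 55 mm in +x of the stand's centre; axes as the stand's. Tin outside diameter 56, mouth diameter 49, inside depth 76 mm, fixed to the stand.
- rod: Loose steel mixing rod, 60 g, diameter 12, 150 mm long along its own y, with black rubber square end caps 16 x 16 mm, 10 mm long, which keep it from rolling. Origin: underside of the caps below the rod's middle.
- rod_mid (a point): Middle of the rod, on its axis, 8 mm above the shelf at the start; y along the rod.
- inner_lid: White round inner lid, about 120 g. Origin: centre of its underside, z up. Plug diameter 45.6 for z 0 to 12 mm (chamfered foot), wide rim diameter 62 for z 12 to 20 mm, boss diameter 40 for z 20 to 30 mm (hidden in the outer lid). Starts standing on the shelf on its plug. Seated, its rim lies on the tin's rim: origin 12 mm below tin_mouth.
- outer_lid: Red outer lid, about 40 g, a cap sitting loosely (about 2 mm play) over the inner lid's boss, on its rim. Origin: centre of its skirt's lower edge, z up; nested, 20 mm above the inner lid's origin. Outside diameter 54, height 16 mm, with a black round knob on top, diameter 18, z 16 to 34 mm.
- kettlebell: Bystander: grey kettlebell, 170 mm wide, 220 high, 6 kg. Origin: centre of its underside.
- pushup_handle: Bystander: blue push-up handle with black grip, 150 x 130 mm, 131 high. Origin: centre of its underside.
- key_tray: Bystander: steel key tray 120 x 200 x 22 mm with keys. Origin: centre of its underside.
- shaker_cup: Bystander: green shaker cup, diameter 94, 180 high. Origin: centre of its underside.
- polish_can: Bystander: dark flat can with a pale lid, diameter 70, 50 high. Origin: centre of its underside.
- toggle (a joint): Bystander: small chrome toggle switch of the shelf lamp on a white block, fixed at the far right of the shelf; 0 = as it is, grows as it is flipped. Leave it alone.
Mind the look-alikes: they are no part of the job. Several things have the shape of the rod; the one meant has the colours described above.

How it is judged:
On the way, in this order (a step that is already met when the one before it is completed fails the run):
1. the rod is fully home in the fork clips, the jaw closed over it, and released (x of rod_mid in the frame of clip_seat between -0.003 and 0.003 m and y of rod_mid in the frame of clip_seat between -0.014 and 0.014 m and z of rod_mid in the frame of clip_seat between -0.003 and 0.003 m and angle between the y axis of rod and the y axis of clip_seat, either way round below 0.08 rad and value of joint jaw below 0.04 rad and contact force between the fingers and rod below 0.1 N), for 0.2 s.
2. both lids sit nested on the tin, the inner lid fully home, and are released (z of inner_lid in the frame of tin_mouth between -0.015 and -0.009 m and horizontal distance between inner_lid and tin_mouth below 0.005 m and angle between inner_lid's own z axis and vertical below 0.07 rad and z of outer_lid in the frame of inner_lid between 0.016 and 0.024 m and horizontal distance between outer_lid and inner_lid below 0.006 m and contact force between the fingers and inner_lid below 0.1 N and contact force between the fingers and outer_lid below 0.1 N), for 0.2 s.
At the end, for the whole second after the job is handed in: Rod home in the clip (3 mm; 14 mm along; 0.08 rad), jaw shut; inner lid home on the tin (3 mm in height, 5 mm sideways, 0.07 rad), at rest; red lid still in the fingers' grip, level within 0.35 rad, at least 60 mm above the tin's rim and within 60 mm of its axis, touching nothing else (all of step 1 and z of inner_lid in the frame of tin_mouth between -0.015 and -0.009 m and horizontal distance between inner_lid and tin_mouth below 0.005 m and angle between inner_lid's own z axis and vertical below 0.07 rad and contact force between the fingers and inner_lid below 0.1 N and linear speed of inner_lid below 0.02 m/s and contact force between the fingers and outer_lid above 0.5 N and contact force between outer_lid and inner_lid below 0.05 N and contact force between outer_lid and stand below 0.05 N and z of outer_lid in the frame of tin_mouth above 0.06 m and horizontal distance between outer_lid and tin_mouth below 0.06 m and angle between outer_lid's own z axis and vertical below 0.35 rad and linear speed of outer_lid below 0.03 m/s); the arm keeps its last pose, push and grip.
It fails at once if the lids come apart (more than 8 mm) while the inner lid is not seated on the tin, or the inner lid is pulled off its seat with the outer one (z of outer_lid in the frame of inner_lid above 0.028 m and (horizontal distance between inner_lid and tin_mouth above 0.01 m or z of inner_lid in the frame of tin_mouth above -0.007 m)).
It fails at once if the lids are dropped: out of the fingers' hold more than 7 mm above their seat on the tin (horizontal distance between inner_lid and tin_mouth below 0.02 m and z of inner_lid in the frame of tin_mouth above -0.005 m and contact force between the fingers and inner_lid below 0.1 N).
It fails at once if a bystander is moved more than 15 mm or the toggle is flipped (distance of any of kettlebell, pushup_handle, key_tray, shaker_cup, polish_can from where it was at the start of the episode above 0.015 m or value of joint toggle above 0.2 rad).
It also fails if it takes over 67 s, if anything falls off the work surface, if the arm or the gripper's body presses on something with over 40 N, if the wrist force passes 120 N, or if a joint passes its speed limit or range.

## Robot

A 7-joint arm with a two-finger parallel gripper is mounted at the origin on the work surface. World frame = base frame: x ahead of the robot, y to its left, z up, the work surface at z = 0. Lengths are in m, angles in rad, forces in N, time in s.
With the tool pointing down it reaches from about 0.35 to 0.9 m from the base axis. Payload 8.1 kg.
Tool frame: the origin (TCP) lies between the finger pads; the fingertips stand 17 mm ahead of it and the grasp point (between the pads) lies 2 mm behind it; z points along the fingers, y is the line along which they close (so a half turn about z gives the same grasp; the last joint's range is limited). The gripper opens to 85 mm and grips with 20 to 120 N. Pads are 22 mm wide; open, the fingers measure 114 mm over their backs; the gripper's body (76 mm by 85 mm) begins 54 mm behind the grasp point. The pads swing forward as they close: fully open they stand 13 mm farther back than shut.
Start: joints at [1.106, 0.434, 0.025, 1.573, -0.012, 1.134, -0.075], TCP at [0.221, -0.585, 0.248] pointing down, gripper open.
Joint ranges: [-2.62, 2.62], [-0.44, 2.09], [-1.27, 1.32], [0.08, 2.57], [-1.32, 4.46], [0.12, 2], [-2.74, 2.74]. Speed limits (rad/s): [2.22, 2.22, 3.01, 3.01, 3.14, 3.14, 3.14].

## Interface

Orientations are given as a unit quaternion [x, y, z, w].
In Python, from bench import * gives the robot as it stands. The module is installed in compiled form; this text tells all that it offers.
- The arm moves only by the shell command python3 -m jog 'ROWS'. ROWS is JSON, a list of rows, each a list of 7 numbers: the shift along the world's x, y, z in mm, then the turn, a rotation vector about the world's x, y, z in rad, then the closure, from 0 (fully open) to 1 (shut). In form: [[tx, ty, tz, ax, ay, az, grip], ...]. A call has 1 to 20 rows; each row shifts and turns the commanded pose from where the row before left it; what a row does not reach is not made up. A row lasts 1/10 s, in which the tool goes at most 50 mm and 8.59 degrees, less where a joint would pass 70% of its speed; a pose out of reach is approached as far as the arm can. A call with a gripper value outside its range is refused whole. The fingers move at their own pace and stop on an object; the grip force is fixed at half the most. Time passes only in rows, so rows that do not move let the fingers close. It gives the time, the measured TCP pose, the force, the opening and the grip force at its end, in the units of the state.
- read_state(): the state, without advancing time (a new reading comes with each control period).
- read_camera(name): name is "scene" or "top"; returns a dict with "pixels" (480x640x3 uint8, red, green, blue), "intrinsics" (3x3 intrinsics, pixels), "cam_to_world" (4x4, takes a point from camera to world coordinates). Camera axes: x right, y down, z forward; pixel columns grow to the right and rows downward; lengths in m; the calibration is good to about 2 mm. A picture is of the moment at which its call begins. There is no depth.
- hand_in(): hands the job in; it is judged then, once.
The state is a dict: "clock": time; "q": joint angles; "qvel": joint speeds; "effort": joint torques, N m; "position": TCP position; "eef_rot": TCP orientation; "ft_force": force on the tool from outside, world axes, zero at the start; "wrist_torque": the same for the moment, N m; "finger_gap": opening from 0.0 (shut) to 1.0 (fully open); "grip_force": force on a finger pad.
Only numpy, scipy, OpenCV 4.12 (cv2) and the standard library are available. Lean on these libraries where they do the work, as an engineer would, in place of code of your own. Each camera call takes 0.05 s, during which the arm holds its last target. There are 200 camera calls.

## Working session

There is one attempt and no reset: what is moved stays moved. The work goes in short steps, Python scripts to look and compute and a shell command to move; the robot and the scene stay as the last step left them, time stands still between calls to the robot, and variables do not carry over. Pictures are saved under pics/ and viewed, at most 10 in all, crops included, and the job is handed in when it is done.

```bash
mkdir -p pics
python3 - <<'E'
from bench import *
import cv2,pickle
d={}
for n in("scene","top"):
    c=read_camera(n);d[n]=c
    cv2.imwrite(f"pics/{n}0.png",c["pixels"][:,:,::-1]);print(c["intrinsics"],c["cam_to_world"])
pickle.dump(d,open("c0.pkl","wb"))
print(read_state())
E
```

```text
[[502.8911205    0.         308.59953863]
 [  0.         502.8911205  243.5052793 ]
 [  0.           0.           1.        ]] [[-0.60871456  0.68664134 -0.39747987  1.07622636]
 [ 0.79324829  0.51727528 -0.32122179  0.51609959]
 [-0.01495765 -0.51083261 -0.85955007  1.39729412]
 [ 0.          0.          0.          1.        ]]
[[439.88791702   0.         326.79830993]
 [  0.         439.88791702 242.04770725]
 [  0.           0.           1.        ]] [[ 0.00994093 -0.99443556  0.10487657  0.36701013]
 [-0.99991695 -0.00902553  0.00919936 -0.0033535 ]
 [-0.0082016  -0.10495931 -0.9944427   1.23949691]
 [ 0.          0.          0.          1.        ]]
{'clock': 0.1, 'q': array([ 1.10638548,  0.43514528,  0.02498471,  1.57402185, -0.01162527,
        1.13398224, -0.0751428 ]), 'qvel': array([ 0.00072665, -0.0025494 ,  0.00110804, -0.00212226,  0.00068258,
       -0.00051408,  0.00043204]), 'effort': array([ 3.28960909e-03, -6.71754241e+01,  1.02870863e+00, -3.16906214e+01,
        1.60000875e-02,  7.14319627e-03, -1.13926967e-04]), 'position': array([ 0.22103146, -0.58414924,  0.24760344]), 'eef_rot': array([ 9.83692924e-01,  1.79854756e-01, -1.80856668e-04, -6.82142509e-04]), 'ft_force': array([0.2915462 , 0.50788943, 0.32040187]), 'wrist_torque': array([-0.02814488, -0.01122245, -0.0670395 ]), 'grip_force': 0.0, 'finger_gap': 1.001611531610513}
```

View pics/scene0.png

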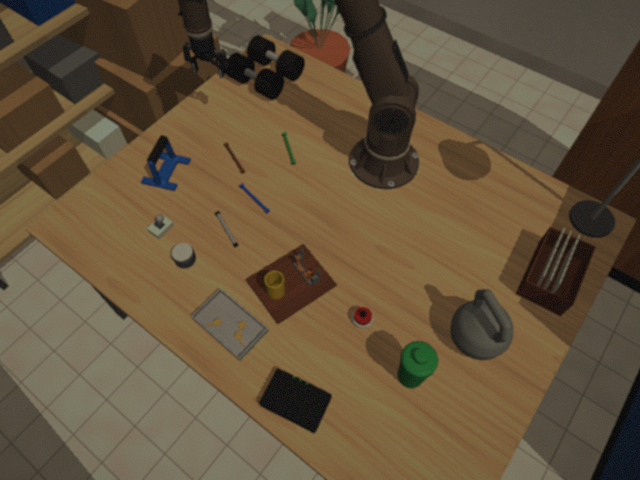

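View pics/top0.png

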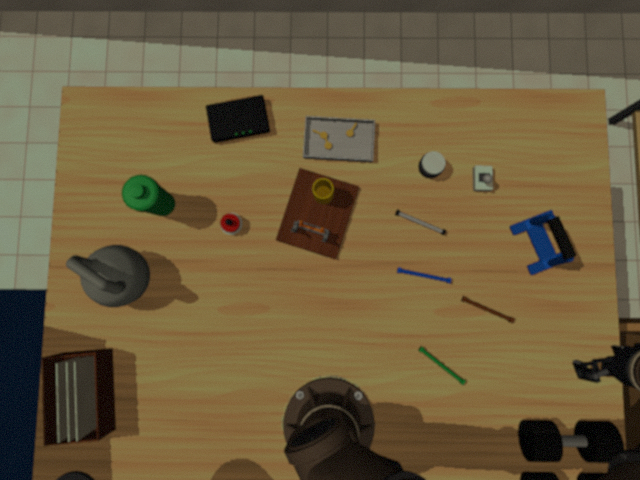

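The grey rod with black caps is at top (420,222) / scene (227,228). The lids are at top (231,223) / scene (362,317). The stand is at top (318,213), with the tin at (323,188) and the clips near (311,230). Next I'll measure these more finely.

```bash
cat > h.py <<'E'
import numpy as np,cv2
def ray(c,u,v):
    K=c["intrinsics"];T=c["cam_to_world"]
    d=T[:3,:3]@np.linalg.inv(K)@np.array([u,v,1.]);return T[:3,3],d
def plane(c,u,v,z):
    o,d=ray(c,u,v);return o+d*(z-o[2])/d[2]
def proj(c,p):
    T=c["cam_to_world"];q=T[:3,:3].T@(np.array(p)-T[:3,3]);q=c["intrinsics"]@q;return q[:2]/q[2]
def tri(c1,p1,c2,p2):
    A=[];b=[]
    for c,p in((c1,p1),(c2,p2)):
        o,d=ray(c,*p);d/=np.linalg.norm(d);M=np.eye(3)-np.outer(d,d);A.append(M);b.append(M@o)
    return np.linalg.lstsq(np.vstack(A),np.hstack(b),rcond=None)[0]
def blobs(c,lo,hi,box,amin=15):
    hsv=cv2.cvtColor(c["pixels"],cv2.COLOR_RGB2HSV);m=cv2.inRange(hsv,lo,hi)
    x0,y0,x1,y1=box;k=np.zeros_like(m);k[y0:y1,x0:x1]=m[y0:y1,x0:x1]
    n,l,s,ce=cv2.connectedComponentsWithStats(k)
    return [(s[i,4],ce[i].round(2),s[i,:4]) for i in range(1,n) if s[i,4]>=amin],k,l
E
python3 - <<'E'
import pickle;from h import *
d=pickle.load(open("c0.pkl","rb"));t,s=d["top"],d["scene"]
a=t["pixels"][160:270,190:460,::-1];
im1=cv2.resize(a,None,fx=2.9,fy=2.9,interpolation=cv2.INTER_CUBIC)
b=s["pixels"][200:335,195:385,::-1];im2=cv2.resize(b,None,fx=2.0,fy=2.0,interpolation=cv2.INTER_CUBIC)
can=np.zeros((600,800,3),np.uint8);can[:im1.shape[0],:im1.shape[1]]=im1;can[325:325+im2.shape[0],:im2.shape[1]]=im2
can=cv2.convertScaleAbs(can,alpha=1.6);cv2.imwrite("pics/z.png",can)
for nm,c,bx in(("top",t,(190,160,460,270)),("scene",s,(195,200,385,335))):
    print(nm)
    print("yel",[x for x in blobs(c,(22,150,60),(32,255,255),bx)[0]])
    print("red",blobs(c,(0,190,60),(5,255,255),bx)[0],blobs(c,(172,150,60),(180,255,255),bx)[0])
    print("dark",blobs(c,(0,0,0),(180,255,55),bx,6)[0])
    print("grey",blobs(c,(0,0,80),(180,60,255),bx,10)[0])
E
```

```text
top
yel [(np.int32(324), array([322.53, 189.67]), array([312, 178,  22,  24], dtype=int32))]
red [(np.int32(186), array([229.69, 222.39]), array([221, 214,  18,  17], dtype=int32))] []
dark [(np.int32(88), array([425.95, 172.41]), array([419, 162,  20,  16], dtype=int32)), (np.int32(13), array([326.15, 183.69]), array([323, 182,   7,   5], dtype=int32)), (np.int32(373), array([341.05, 198.57]), array([327, 188,  27,  21], dtype=int32)), (np.int32(10), array([397. , 212.5]), array([396, 211,   3,   4], dtype=int32)), (np.int32(30), array([228.97, 221.8 ]), array([226, 219,   7,   6], dtype=int32)), (np.int32(91), array([300.59, 230.79]), array([292, 224,  19,  14], dtype=int32)), (np.int32(140), array([331.94, 238.84]), array([323, 231,  17,  17], dtype=int32)), (np.int32(12), array([443.5 , 231.67]), array([442, 230,   4,   4], dtype=int32))]
grey [(np.int32(275), array([433.21, 165.7 ]), array([422, 160,  23,  14], dtype=int32)), (np.int32(134), array([420.06, 221.94]), array([399, 212,  43,  21], dtype=int32))]
scene
yel [(np.int32(88), array([272.15, 281.35]), array([264, 271,  20
[... 256 characters left out ...]
49,   4,   8], dtype=int32)), (np.int32(51), array([292.9 , 256.94]), array([289, 250,   9,  13], dtype=int32)), (np.int32(146), array([261.36, 279.1 ]), array([256, 270,  13,  22], dtype=int32)), (np.int32(46), array([314.98, 278.61]), array([311, 271,   9,  14], dtype=int32)), (np.int32(31), array([362.58, 313.45]), array([360, 311,   6,   6], dtype=int32))]
grey [(np.int32(10), array([264.8, 205.8]), array([261, 203,   9,   7], dtype=int32)), (np.int32(78), array([226.03, 228.45]), array([218, 214,  18,  29], dtype=int32)), (np.int32(1748), array([226.57, 316.24]), array([195, 289,  73,  46], dtype=int32)), (np.int32(32), array([359.78, 324.09]), array([353, 320,  18,   7], dtype=int32))]
```

View pics/z.png

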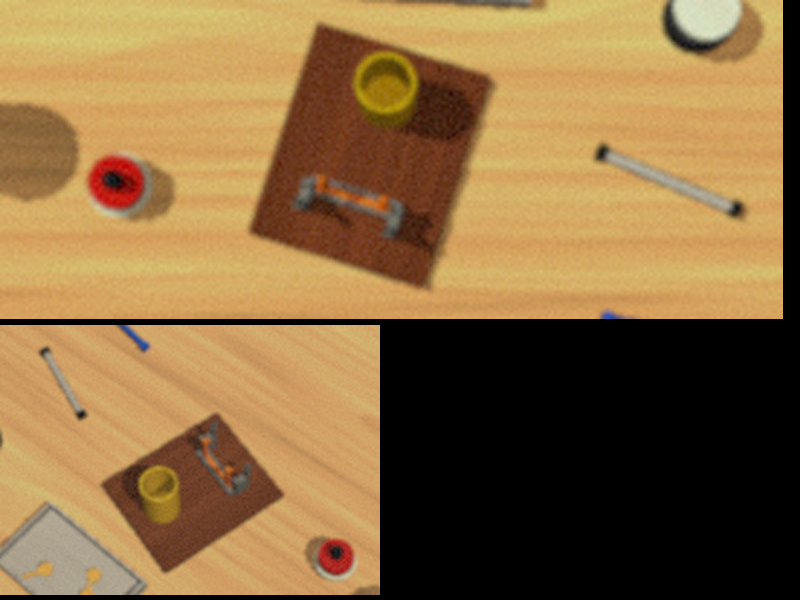

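Run:
```python
import pickle;from h import *
d=pickle.load(open("c0.pkl","rb"));t,s=d["top"],d["scene"]
np.set_printoptions(precision=4,suppress=True)
for nm,c,bx in(("top",t,(262,160,375,270)),("scene",s,(240,240,342,325))):
    hsv=cv2.cvtColor(c["pixels"],cv2.COLOR_RGB2HSV).astype(int);x0,y0,x1,y1=bx
    g=c["pixels"].astype(int)
    m=np.zeros(g.shape[:2],np.uint8);m[y0:y1,x0:x1]=(g.max(2)<100)[y0:y1,x0:x1]*255
    m=cv2.morphologyEx(m,cv2.MORPH_CLOSE,np.ones((9,9),np.uint8))
    m=cv2.morphologyEx(m,cv2.MORPH_OPEN,np.ones((5,5),np.uint8))
    k=max(cv2.findContours(m,0,1)[0],key=cv2.contourArea)
    P=np.array([plane(c,u,v,.012)[:2] for u,v in k[:,0]],np.float32)
    r=cv2.minAreaRect(P*1000);print(nm,"stand",r,cv2.boxPoints(r)/1000)
    cx=np.array(r[0])/1000
    # red, knob
# rod: grey blob axis + caps
for nm,c,bx,b in(("top",t,(390,205,455,240),None),("scene",s,(205,200,250,255),None)):
    g=c["pixels"];L,k,l=blobs(c,(0,0,0),(180,75,255),bx,10)
    ys,xs=np.nonzero(k);P=np.array([plane(c,u,v,.009)[:2] for u,v in zip(xs,ys)],np.float32)
    P=P[np.linalg.norm(P-np.median(P,0),axis=1)<.09]
    r=cv2.minAreaRect(P*1000);print(nm,"rod",r,cv2.boxPoints(r)/1000, P.mean(0))
# tin rim inner/outer
b,k,l=blobs(t,(20,120,30),(34,255,255),(300,165,345,215),50);print(b)
b2,k2,l2=blobs(s,(20,120,30),(34,255,255),(255,262,292,302),50);print(b2)
print("red", tri(t,(229.7,222.4),s,(362.4,316.1)),plane(t,229.97,222.4,.038),plane(s,362.4,316.1,.038))
print("knob",tri(t,(228.97,221.8),s,(362.58,313.45)),plane(t,228.97,221.8,.052),plane(s,362.58,313.45,.052))
print("tin rim by eye",tri(t,(323.1,188.3),s,(274.5,279.)),plane(t,323.1,188.3,.092),plane(s,274.5,280,.092))
```

```text
top stand ((578.6054077148438, 32.53522491455078), (185.62149047851562, 220.32798767089844), 72.85702514648438) [[ 0.446  -0.0237]
 [ 0.6565 -0.0886]
 [ 0.7112  0.0888]
 [ 0.5007  0.1537]]
scene stand ((577.29541015625, 37.296478271484375), (184.80291748046875, 221.64210510253906), 72.61820983886719) [[ 0.4439 -0.0178]
 [ 0.6555 -0.084 ]
 [ 0.7107  0.0924]
 [ 0.4991  0.1586]]
top rod ((556.13037109375, -255.03201293945312), (141.99317932128906, 10.816271781921387), 67.43600463867188) [[ 0.5239 -0.3185]
 [ 0.5339 -0.3227]
 [ 0.5884 -0.1915]
 [ 0.5784 -0.1874]] [ 0.5557 -0.2555]
scene rod ((550.7554931640625, -255.1312255859375), (143.17733764648438, 10.356609344482422), 67.2442626953125) [[ 0.5183 -0.3191]
 [ 0.5278 -0.3232]
 [ 0.5832 -0.1911]
 [ 0.5737 -0.1871]] [ 0.5508 -0.2556]
[(np.int32(188), array([325.05, 167.04]), array([303, 165,  42,   7], dtype=int32)), (np.int32(60), array([338.23, 176.85]), array([329, 175,  16,   6], dtype=int32)), (np.int32(450), array([322.83, 189.91]), array([312, 178,  23,  26], dtype=int32))]
[(np.int32(438), array([274.38, 283.94]), array([264, 271,  21,  28], dtype=int32))]
red [0.5461 0.2791 0.032 ] [0.5459 0.276  0.038 ] [0.5477 0.281  0.038 ]
knob [0.5453 0.2775 0.0479] [0.5455 0.2755 0.052 ] [0.5461 0.2792 0.052 ]
tin rim by eye [0.6294 0.0207 0.0943] [0.6316 0.0185 0.092 ] [0.6297 0.0243 0.092 ]
```

```bash
python3 -m jog '[[10,10,0,0,0,0.03,0],[24,24,0,0,0,0.06,0],[28,27,0,0,0,0.07,0],[28,27,0,0,0,0.07,0],[28,27,0,0,0,0.07,0],[28,27,0,0,0,0.07,0],[28,27,0,0,0,0.07,0],[28,27,0,0,0,0.07,0],[28,27,-10,0,0,0.07,0],[28,27,-20,0,0,0.07,0],[28,27,-30,0,0,0.07,0],[24,25,-30,0,0,0.05,0],[16,18,-20,0,0,0.035,0],[7,9,-18,0,0,0.01,0],[0,0,0,0,0,0,0],[0,0,0,0,0,0,0]]'
python3 - <<'E'
import pickle;from h import *
from bench import *
np.set_printoptions(precision=4,suppress=True)
st=read_state();q=st["eef_rot"];print(st["position"],q,np.degrees(2*np.arctan2(q[1],q[0])))
c=pickle.load(open("c0.pkl","rb"))
t=c["top"];a=plane(t,397,212.5,.013);b=plane(t,443.5,231.67,.013);print("rod top caps",a,b,(a+b)/2,np.degrees(np.arctan2(*(a-b)[1::-1])))
E
```

```text
clock: 1.7
position: [0.5539, -0.2552, 0.1205]
eef_rot: [0.832, 0.555, -0.0, -0.0]
ft_force: [0.0, -0.5, 1.6]
finger_gap: 1.0
grip_force: 0.0
[ 0.5539 -0.2552  0.1205] [ 0.8316  0.5554 -0.0003 -0.0003] 67.4769590396141
rod top caps [ 0.5819 -0.1891  0.013 ] [ 0.5286 -0.319   0.013 ] [ 0.5553 -0.2541  0.013 ] 67.66951718024329
```

```bash
python3 -m jog '[[0,0,-20,0,0,0,0],[0,0,-25,0,0,0,0],[0,0,-25,0,0,0,0],[0,0,-15,0,0,0,0],[0,0,-10,0,0,0,0],[0,0,-5,0,0,0,0],[0,0,0,0,0,0,0],[0,0,0,0,0,0,0.5],[0,0,0,0,0,0,0.8],[0,0,0,0,0,0,1],[0,0,0,0,0,0,1],[0,0,0,0,0,0,1],[0,0,0,0,0,0,1],[0,0,0,0,0,0,1],[0,0,0,0,0,0,1],[0,0,0,0,0,0,1],[0,0,0,0,0,0,1]]'
```

```text
clock: 3.4
position: [0.5543, -0.2556, 0.0207]
eef_rot: [0.832, 0.555, 0.0, 0.0]
ft_force: [-2.1, 1.2, 5.3]
finger_gap: 0.11
grip_force: 58.8
```

```bash
python3 -m jog '[[0,0,10,0,0,0,1],[0,0,25,0,0,0,1],[0,0,30,0,0,0,1],[0,0,30,0,0,0,1],[-2,18,25,0,0,0.008,1],[-4,30,5,0,0,0.01,1],[-4,35,0,0,0,0.01,1],[-4,40,0,0,0,0.01,1],[-4,40,0,0,0,0.01,1],[-4,40,0,0,0,0.01,1],[-4,40,0,0,0,0.01,1],[-4,35,0,0,0,0.01,1],[-2,20,0,0,0,0.01,1],[-1,10,0,0,0,0.005,1],[0,0,0,0,0,0,1],[0,0,0,0,0,0,1],[0,0,0,0,0,0,1]]'
python3 - <<'E'
import pickle;from h import *
from bench import *
st=read_state();q=st["eef_rot"];print(st["position"],st["finger_gap"],np.degrees(2*np.arctan2(q[1],q[0])))
d={n:read_camera(n) for n in("scene","top")};pickle.dump(d,open("c1.pkl","wb"))
a=cv2.resize(d["top"]["pixels"][165:275,260:385,::-1],None,fx=4,fy=4,interpolation=2)
b=cv2.resize(d["scene"]["pixels"][225:330,235:345,::-1],None,fx=2.7,fy=2.7,interpolation=2)
can=np.zeros((600,800,3),np.uint8);can[:a.shape[0],:a.shape[1]]=a;can[:b.shape[0],500:500+b.shape[1]]=b
cv2.imwrite("pics/c1.png",cv2.convertScaleAbs(can,alpha=1.7))
E
```

```text
clock: 5.1
position: [0.5214, 0.0506, 0.1452]
eef_rot: [0.806, 0.592, -0.0, 0.0]
ft_force: [-0.5, -1.2, 0.2]
finger_gap: 0.108
grip_force: 58.7
[0.52138851 0.05058405 0.14523936] 0.10799387530689247 72.60187250916948
```

View pics/c1.png

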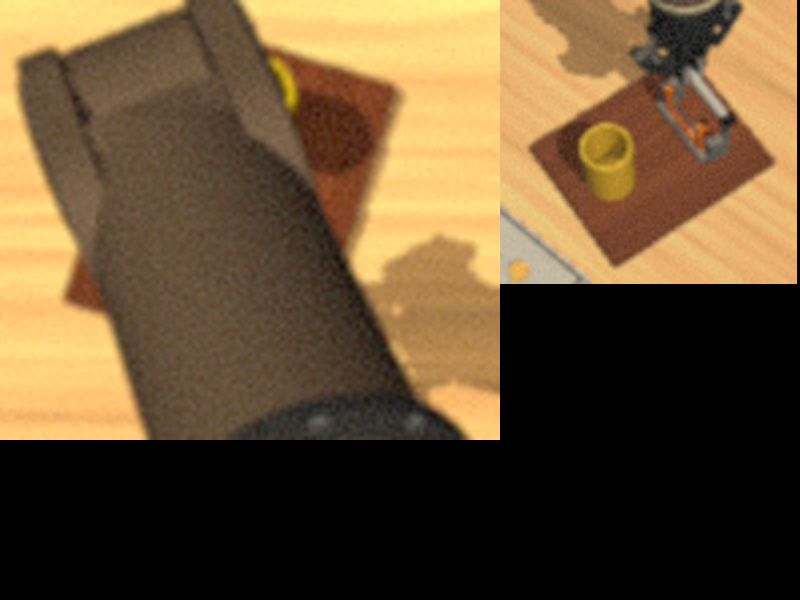

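Scene crop: the rod is held above the clips, with its +y end cap at scene pixel (321,269). The arm hides the top view. I'll use the held rod, whose pose is known, to calibrate the scene camera.

Run:
```python
import pickle;from h import *
d=pickle.load(open("c1.pkl","rb"));s=d["scene"];c0=pickle.load(open("c0.pkl","rb"))
np.set_printoptions(precision=4,suppress=True)
th=np.radians(72.6);yv=np.array([np.cos(th),np.sin(th),0]);xv=np.array([np.sin(th),-np.cos(th),0])
p=np.array([.5214,.0506,.1325]);print([proj(s,p+yv*k) for k in(.0,.015,.065,.075)])
g=s["pixels"].astype(int)
hsv=cv2.cvtColor(s["pixels"],cv2.COLOR_RGB2HSV)
k=np.zeros(hsv.shape[:2],np.uint8);k[246:273,300:324]=((hsv[...,1]<60)&(hsv[...,2]>95))[246:273,300:324]
n,l,sts,ce=cv2.connectedComponentsWithStats(k);print([(sts[i],ce[i]) for i in range(1,n) if sts[i,4]>5])
i=1+np.argmax(sts[1:,4]);ys,xs=np.nonzero(l==i)
P=np.array([plane(s,u,v,.1325) for u,v in zip(xs,ys)])-p
print("rod px in stand-ish frame: lateral",(P@xv).mean(),(P@xv).min(),(P@xv).max(),"along",(P@yv).min(),(P@yv).max())
# orange
for nm,bx in(("top",(290,215,345,250)),("scene",(285,240,325,285))):
    c=c0[nm];b,k,l=blobs(c,(4,165,95),(15,255,255),bx,3)
    print(nm,b)
    for a in b:
        q=plane(c,*a[1],.07);print(a[0],q)
can=np.hstack([cv2.resize(c0["scene"]["pixels"][245:290,285:330,::-1],(390,390),interpolation=2),cv2.resize(c0["top"]["pixels"][212:252,292:340,::-1],(400,390),interpolation=2)])
cv2.imwrite("pics/z2.png",cv2.convertScaleAbs(can,alpha=1.7))
```

```text
[array([304.2486, 251.9051]), array([307.2187, 255.5761]), array([317.3104, 268.0492]), array([319.3649, 270.5886])]
[(array([306, 252,  13,  15,  49], dtype=int32), array([311.6122, 259.3061]))]
rod px in stand-ish frame: lateral -0.003215870060455735 -0.007185680489100381 0.001317548113903371 along 0.0032137001617010886 0.06077574821573615
top [(np.int32(10), array([300. , 222.7]), array([299, 220,   3,   6], dtype=int32)), (np.int32(49), array([314.98, 228.43]), array([304, 225,  20,   8], dtype=int32))]
10 [0.542 0.08  0.07 ]
49 [0.5268 0.0395 0.07  ]
scene [(np.int32(7), array([297.71, 258.  ]), array([297, 257,   3,   3], dtype=int32)), (np.int32(13), array([299.92, 267.69]), array([298, 264,   5,   8], dtype=int32)), (np.int32(9), array([309.11, 271.89]), array([308, 271,   4,   3], dtype=int32)), (np.int32(8), array([304.88, 273.75]), array([304, 272,   3,   4], dtype=int32))]
7 [0.5226 0.0248 0.07  ]
13 [0.5447 0.0505 0.07  ]
9 [0.5394 0.081  0.07  ]
8 [0.5518 0.0748 0.07  ]
```

View pics/z2.png

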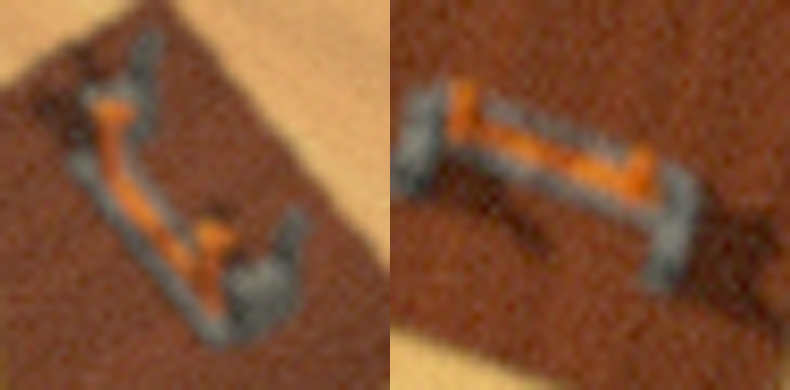

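The scene camera's residual at the rod (about -3 mm across it) accounts for its 2.7 mm disagreement with the top camera. So the top-based clip pose holds and the rod is already centred. Now I'll descend.

```bash
python3 -m jog '[[0,0,-15,0,0,0,1],[0,0,-20,0,0,0,1],[0,0,-10,0,0,0,1],[0,0,-4,0,0,0,1],[0,0,-3,0,0,0,1],[0,0,-3,0,0,0,1],[0,0,-3,0,0,0,1],[0,0,-3,0,0,0,1],[0,0,-3,0,0,0,1],[0,0,0,0,0,0,1]]'; python3 -c "
from bench import *
s=read_state();print(s['position'],s['ft_force'],s['wrist_torque'])"
```

```text
clock: 6.2
position: [0.5207, 0.0525, 0.0809]
eef_rot: [0.805, 0.593, -0.0, -0.0]
ft_force: [-0.9, 0.6, -0.4]
finger_gap: 0.107
grip_force: 58.7
[0.52067645 0.05248236 0.08094469] [-0.9183864   0.63336168 -0.36515999] [0.06413133 0.09362761 0.06480785]
```

```bash
python3 -m jog '[[1,-0.5,0,0,0,0,1],[0,0,-2,0,0,0,1],[0,0,-2,0,0,0,1],[0,0,0,0,0,0,1]]'
python3 - <<'E'
from bench import *
from h import *
s=read_state();print(s['position'],s['ft_force'],s['wrist_torque'])
c=read_camera("scene")
cv2.imwrite("pics/c2.png",cv2.convertScaleAbs(cv2.resize(c["pixels"][235:295,275:345,::-1],None,fx=8,fy=8,interpolation=2),alpha=1.7))
E
```

```text
clock: 6.6
position: [0.5215, 0.0524, 0.0772]
eef_rot: [0.805, 0.593, -0.0, -0.0]
ft_force: [-4.9, 2.2, 0.1]
finger_gap: 0.109
grip_force: 58.8
[0.52151934 0.05238253 0.07724196] [-4.92831095  2.24599861  0.11423663] [0.59148025 0.85925687 0.02203771]
```

View pics/c2.png

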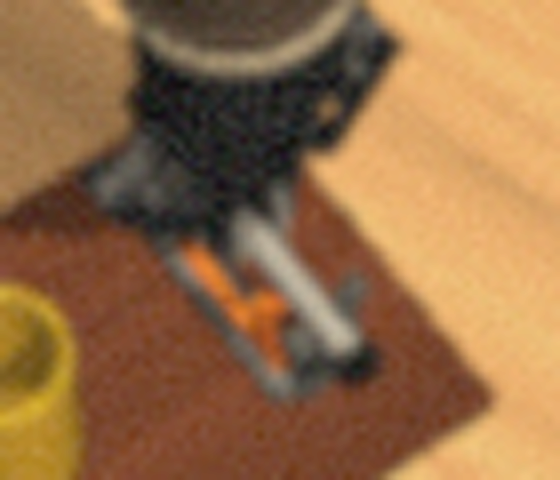

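The crop shows the rod between the orange prong and the front lip, pressing the jaw aside at about 5 N. I'll carry on straight down.

```bash
python3 -m jog '[[0,0,-2,0,0,0,1],[0,0,-2,0,0,0,1],[0,0,-2,0,0,0,1],[0,0,-2,0,0,0,1],[0,0,0,0,0,0,1]]';python3 -m jog '[[0,0,-1.5,0,0,0,1],[0,0,-1.5,0,0,0,1],[0,0,0,0,0,0,1],[0,0,0,0,0,0,1]]'
```

```text
clock: 7.15
position: [0.5211, 0.0519, 0.0686]
eef_rot: [0.805, 0.593, -0.001, -0.001]
ft_force: [-2.4, 2.4, -5.0]
finger_gap: 0.109
grip_force: 58.6
clock: 7.55
position: [0.5211, 0.052, 0.0658]
eef_rot: [0.805, 0.593, -0.001, -0.001]
ft_force: [-6.1, 2.1, -2.8]
finger_gap: 0.108
grip_force: 59.0
```

```bash
python3 -m jog '[[0,0,-1,0,0,0,1],[0,0,-1,0,0,0,1],[0,0,0,0,0,0,1],[0,0,0,0,0,0,1]]';python3 -m jog '[[0,0,-1,0,0,0,1],[0,0,-1,0,0,0,1],[0,0,0,0,0,0,1],[0,0,0,0,0,0,1]]'
```

```text
clock: 7.95
position: [0.5211, 0.052, 0.0645]
eef_rot: [0.805, 0.593, -0.001, -0.0]
ft_force: [-8.2, 2.3, 6.9]
finger_gap: 0.105
grip_force: 60.0
clock: 8.35
position: [0.5212, 0.052, 0.0641]
eef_rot: [0.805, 0.593, -0.001, 0.0]
ft_force: [-15.4, -0.0, 30.9]
finger_gap: 0.103
grip_force: 62.6
```

```bash
python3 -m jog '[[-0.8,0.2,1.5,0,0,0,1],[0,0,0,0,0,0,1],[0,0,0,0,0,0,0.6],[0,0,0,0,0,0,0.6],[0,0,0,0,0,0,0.5],[0,0,0,0,0,0,0.5],[0,0,0,0,0,0,0.5],[0,0,10,0,0,0,0.5],[0,0,25,0,0,0,0.5],[0,0,40,0,0,0,0.5],[0,0,40,0,0,0,0.3],[0,0,40,0,0,0,0],[-10,20,10,0,0,0,0],[-10,40,0,0,0,0,0],[0,45,0,0,0,0,0],[0,45,0,0,0,0,0],[0,40,0,0,0,0,0],[0,20,0,0,0,0,0],[0,0,0,0,0,0,0],[0,0,0,0,0,0,0]]'
python3 - <<'E'
import pickle;from h import *
from bench import *
st=read_state();print(st["position"])
d={n:read_camera(n) for n in("scene","top")};pickle.dump(d,open("c3.pkl","wb"))
a=cv2.resize(d["top"]["pixels"][170:270,265:365,::-1],None,fx=4,fy=4,interpolation=2)
b=cv2.resize(d["scene"]["pixels"][235:325,245:345,::-1],None,fx=4,fy=4,interpolation=2)
can=np.zeros((400,800,3),np.uint8);can[:a.shape[0],:a.shape[1]]=a;can[:b.shape[0],400:]=b
cv2.imwrite("pics/c3.png",cv2.convertScaleAbs(can,alpha=1.7))
E
```

```text
clock: 10.35
position: [0.5012, 0.2621, 0.2291]
eef_rot: [0.805, 0.593, -0.0, 0.0]
ft_force: [0.7, -1.0, 0.1]
finger_gap: 0.999
grip_force: 0.0
[0.50123076 0.26206674 0.2291378 ]
```

View pics/c3.png

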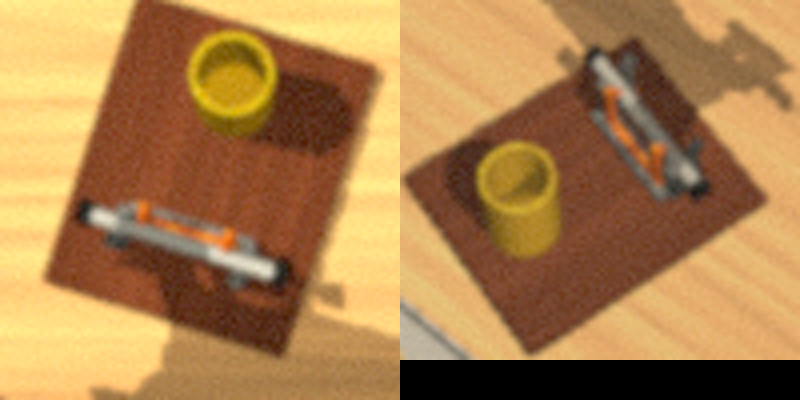

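Both views show the rod lying along the clip, with the orange prongs over it. Its ends are at top (285.5,222.5) and (336,238), and the tin is at top (323,189). Next I'll go to the lids.

```bash
python3 -m jog '[[10,4,-10,0,0,0,0],[20,6,-35,0,0,0,0],[14,4,-40,0,0,0,0],[0,0,-40,0,0,0,0],[0,0,-35,0,0,0,0],[0,0,-25,0,0,0,0],[0,0,-15,0,0,0,0],[0,0,-8,0,0,0,0],[0,0,-3,0,0,0,0],[0,0,0,0,0,0,0],[0,0,0,0,0,0,0]]'
python3 - <<'E'
import pickle;from h import *
np.set_printoptions(precision=4,suppress=True)
d=pickle.load(open("c3.pkl","rb"));t,s=d["top"],d["scene"]
a=plane(t,285.5,222.5,.056);b=plane(t,336.25,237.75,.056);m=(a+b)/2;print("rod top",a,b,m,np.degrees(np.arctan2(*(a-b)[1::-1])))
xv=np.array([.956,-.295,0]);yv=np.array([.295,.956,0]);e=m-np.array([.5213,.0502,0]);print("rod rel top-seat",e@xv,e@yv)
# tin rim circle: outer top half edge via yellow mask, cast on z=.092
for nm,c,bx in(("top",t,(305,170,342,212)),("scene",s,(255,262,292,305))):
    b,k,l=blobs(c,(21,110,0),(34,255,255),bx,100);i=max(b)[0]
    k=cv2.morphologyEx(k,cv2.MORPH_OPEN,np.ones((3,3),np.uint8))
    co=max(cv2.findContours(k,0,1)[0],key=cv2.contourArea)[:,0]
    P=np.array([plane(c,u,v,.092)[:2] for u,v in co]);C0=c["cam_to_world"][:2,3]
    # keep far-side half (from camera) : rim silhouette
    ctr=P.mean(0)
    for _ in range(5):
        f=(ctr-C0)/np.linalg.norm(ctr-C0);far=P[(P-ctr)@f>-.004]
        A=np.c_[2*far,np.ones(len(far))];x=np.linalg.lstsq(A,(far**2).sum(1),rcond=None)[0];r=(x[2]+x[:2]@x[:2])**.5;ctr=x[:2]
    print(nm,"rim",ctr,r,len(far))
E
```

```text
clock: 11.55
position: [0.5462, 0.2766, 0.019]
eef_rot: [0.805, 0.593, 0.001, 0.0]
ft_force: [0.5, 0.2, 0.1]
finger_gap: 1.001
grip_force: 0.0
rod top [0.5443 0.1205 0.056 ] [ 0.5038 -0.0179  0.056 ] [0.524  0.0513 0.056 ] 73.67762113138618
rod rel top-seat 0.00227408719057595 0.0018479438864416175
top rim [0.6324 0.0201] 0.027760435620784667 32
scene rim [0.629  0.0178] 0.023027752376784175 36
```

```bash
python3 -m jog '[[0,0,-1,0,0,0,0.1],[0,0,0,0,0,0,0.2],[0,0,0,0,0,0,0.3],[0,0,0,0,0,0,0.5],[0,0,0,0,0,0,1],[0,0,0,0,0,0,1],[0,0,0,0,0,0,1],[0,0,0,0,0,0,1],[0,0,0,0,0,0,1]]'
```

```text
clock: 12.45
position: [0.5455, 0.2763, 0.018]
eef_rot: [0.805, 0.593, 0.0, 0.0]
ft_force: [-2.3, -2.3, 10.0]
finger_gap: 0.694
grip_force: 62.0
```

```bash
python3 -m jog '[[0,0,3,0,0,0,1],[0,0,8,0,0,0,1],[0,0,15,0,0,0,1],[0,0,20,0,0,0,1],[0,0,20,0,0,0,1],[0,0,20,0,0,0,1],[0,0,20,0,0,0,1],[0,0,14,0,0,0,1],[1,-3,8,0,0,0,1],[3,-8,2,0,0,0,1],[5,-15,0,0,0,0,1],[7,-20,0,0,0,0,1],[8,-25,0,0,0,0,1],[8,-25,0,0,0,0,1],[8,-25,0,0,0,0,1],[8,-25,0,0,0,0,1],[8,-25,0,0,0,0,1],[8,-25,0,0,0,0,1],[7,-20,0,0,0,0,1],[5,-16,0,0,0,0,1]]';python3 -m jog '[[4,-13,0,0,0,0,1],[3,-8,0,0,0,0,1],[1,-4,0,0,0,0,1],[0,0,0,0,0,0,1],[0,0,0,0,0,0,1],[0,0,0,0,0,0,1]]'
python3 - <<'E'
import pickle;from h import *
from bench import *
st=read_state();print(st["position"],st["ft_force"])
d={n:read_camera(n) for n in("scene","top")};pickle.dump(d,open("c4.pkl","wb"))
a=cv2.resize(d["top"]["pixels"][140:240,275:375,::-1],(300,300),interpolation=2)
b=cv2.resize(d["scene"]["pixels"][235:310,235:310,::-1],(490,490),interpolation=2)
can=np.zeros((490,800,3),np.uint8);can[:300,:300]=a;can[:,310:]=b
cv2.imwrite("pics/c4.png",cv2.convertScaleAbs(can,alpha=1.7))
E
```

```text
clock: 14.45
position: [0.6212, 0.0404, 0.1455]
eef_rot: [0.806, 0.592, -0.001, -0.0]
ft_force: [0.1, 1.2, -1.7]
finger_gap: 0.7
grip_force: 64.7
clock: 15.05
position: [0.6292, 0.0203, 0.1469]
eef_rot: [0.805, 0.594, 0.0, -0.0]
ft_force: [-0.7, -0.2, -1.9]
finger_gap: 0.695
grip_force: 64.7
[0.62918871 0.02029784 0.14689834] [-0.69682217 -0.1677013  -1.87967132]
```

View pics/c4.png

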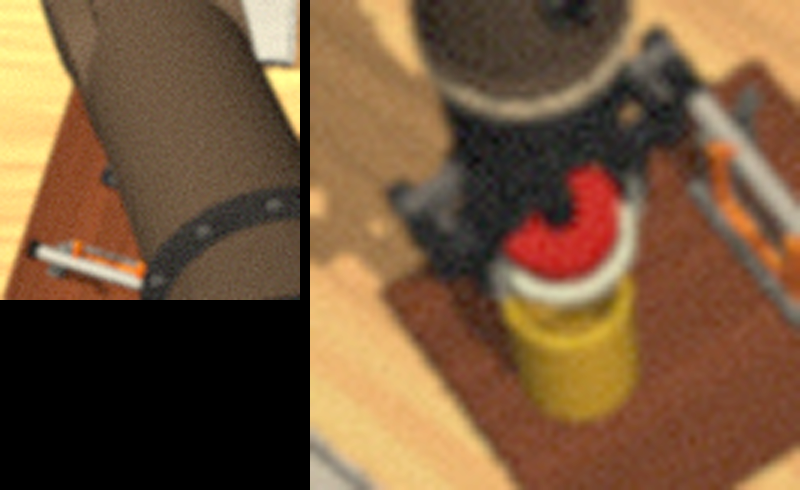

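The lids are held level and still nested (red at scene ≈(274,272)), with the white rim just in front of and above the tin mouth. I'll measure the lid-to-tin offset in the scene view alone, so that camera's bias cancels.

```bash
cat > fit.py <<'E'
import pickle;from h import *
from scipy.optimize import least_squares
def edge(c,maskf,box,S=8):
    x0,y0,x1,y1=box;im=cv2.resize(c["pixels"][y0:y1,x0:x1],None,fx=S,fy=S,interpolation=cv2.INTER_CUBIC)
    im=cv2.GaussianBlur(im,(0,0),4).astype(float);m=maskf(im).astype(np.uint8)
    co=max(cv2.findContours(m,0,1)[0],key=cv2.contourArea)[:,0]
    return np.c_[(co[:,0]+.5)/S-.5+x0,(co[:,1]+.5)/S-.5+y0],m
def circ(c,uv,z,R,sgn,lim=.0,n=8):
    P=np.array([plane(c,u,v,z)[:2] for u,v in uv]);C=c["cam_to_world"][:2,3];x=P.mean(0)
    for _ in range(n):
        f=(x-C)/np.linalg.norm(x-C);Q=P[(sgn*((P-x)@f)>lim)&(abs(np.linalg.norm(P-x,axis=1)-R)<.006)]
        if len(Q)<10:Q=P[sgn*((P-x)@f)>lim]
        x=least_squares(lambda p:np.linalg.norm(Q-p,axis=1)-R,x,loss="soft_l1",f_scale=.001).x
    return x,len(Q),np.std(np.linalg.norm(Q-x,axis=1))*1e3
yel=lambda i:(i[...,1]>.62*i[...,0])&(i[...,2]<.45*i[...,0])&(i[...,0]>45)
wht=lambda i:(i[...,2]>.62*i[...,0])&(i[...,0]>85)
E
python3 - <<'E'
from fit import *
np.set_printoptions(precision=4,suppress=True)
d3=pickle.load(open("c3.pkl","rb"));d0=pickle.load(open("c0.pkl","rb"));d4=pickle.load(open("c4.pkl","rb"));s4=d4["scene"]
pan=[]
for d in(d0,d3):
  for nm,bx in(("scene",(255,262,294,308)),("top",(303,170,344,206))):
    e,m=edge(d[nm],yel,bx);print(nm,"tin far rim",circ(d[nm],e,.092,.028,1));
    if d is d3: pan.append(m)
e,m=edge(s4,wht,(255,262,294,290));print("lid near rim",circ(s4,e,.141,.031,-1,.004));pan.append(m)
red=lambda i:(i[...,0]>85)&(i[...,1]<.45*i[...,0])&(i[...,2]<.45*i[...,0])
e,m=edge(s4,lambda i:red(i),(255,255,294,283));print("red near",circ(s4,e,.149,.027,-1,.004));pan.append(m)
pan=[cv2.resize(p*255,(190,190)) for p in pan];cv2.imwrite("pics/m.png",np.hstack(pan))
E
```

```text
scene tin far rim (array([0.6255, 0.0154]), 237, np.float64(1.6669571601288466))
top tin far rim (array([0.6403, 0.0194]), 419, np.float64(3.003265890142261))
scene tin far rim (array([0.6255, 0.0157]), 232, np.float64(1.4868820712641788))
top tin far rim (array([0.6398, 0.0193]), 375, np.float64(2.6058935909516237))
lid near rim (array([0.6268, 0.0234]), 218, np.float64(1.05932775864362))
red near (array([0.6237, 0.0178]), 181, np.float64(1.4497473464840114))
```

View pics/m.png

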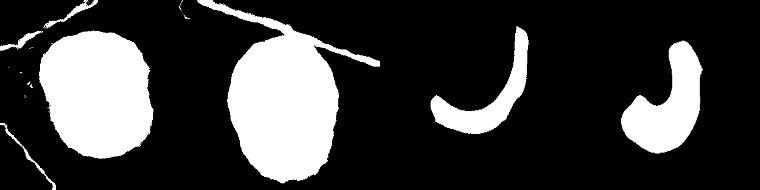

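Run:
```python
from fit import *
np.set_printoptions(precision=4,suppress=True)
d3=pickle.load(open("c3.pkl","rb"));d0=pickle.load(open("c0.pkl","rb"));d4=pickle.load(open("c4.pkl","rb"));s4=d4["scene"]
hull=lambda e:(lambda h:np.vstack([h[i]+(h[(i+1)%len(h)]-h[i])*np.linspace(0,1,6)[:-1,None] for i in range(len(h)) if np.linalg.norm(h[(i+1)%len(h)]-h[i])<3]))(cv2.convexHull(e.astype(np.float32))[:,0])
op=lambda f:(lambda i:cv2.morphologyEx(f(i).astype(np.uint8),cv2.MORPH_OPEN,np.ones((41,41),np.uint8)))
for d in(d0,d3):
  for nm,bx in(("scene",(255,262,294,308)),("top",(303,170,344,206))):
    e,m=edge(d[nm],op(yel),bx)
    for lim in(-.005,.0,.008):print(nm,lim,"tin far rim",circ(d[nm],hull(e),.092,.028,1,lim))
    print("extent",e.min(0),e.max(0))
e,m=edge(s4,wht,(255,262,294,290));e=e[e[:,1]>272]
for lim in(.0,.008,.015):print("lid near rim",lim,circ(s4,hull(e),.141,.031,-1,lim))
print("ext",e.min(0),e.max(0),"proj nominal ext",[proj(s4,[.6292+.031*np.cos(a),.0203+.031*np.sin(a),.141]) for a in np.radians([-42,48,138])])
red=lambda i:(i[...,0]>85)&(i[...,1]<.45*i[...,0])&(i[...,2]<.45*i[...,0])
e,m=edge(s4,red,(255,255,294,283))
for lim in(.0,.008,.015):print("red near",lim,circ(s4,hull(e),.149,.027,-1,lim))
# reference: red on the shelf at the start
for nm,bx in(("scene",(345,300,380,332)),("top",(212,205,250,242))):
    e,m=edge(d0[nm],red,bx);print(nm,"shelf red near",circ(d0[nm],hull(e),.020,.027,-1,.005), "far",circ(d0[nm],hull(e),.036,.027,1,.005))
```

```text
scene -0.005 tin far rim (array([0.6235, 0.0192]), 50, np.float64(0.9483459387574372))
scene 0.0 tin far rim (array([0.6237, 0.0179]), 52, np.float64(1.7607708637427033))
scene 0.008 tin far rim (array([0.6243, 0.0168]), 42, np.float64(1.473175113987902))
extent [262.8125 269.3125] [285.1875 299.4375]
top -0.005 tin far rim (array([0.6374, 0.019 ]), 65, np.float64(1.3338620716059462))
top 0.0 tin far rim (array([0.6373, 0.0193]), 60, np.float64(1.3577138959815496))
top 0.008 tin far rim (array([0.6371, 0.0194]), 43, np.float64(1.351766474090514))
extent [311.1875 176.1875] [333.9375 203.3125]
scene -0.005 tin far rim (array([0.6234, 0.0146]), 44, np.float64(1.694712728394545))
scene 0.0 tin far rim (array([0.6243, 0.0145]), 41, np.float64(1.511176928126747))
scene 0.008 tin far rim (array([0.6253, 0.0145]), 37, np.float64(1.439587807828821))
extent [262.9375 269.4375] [285.4375 299.3125]
top -0.005 tin far rim (array([0.64  , 0.0202]), 60, np.float64(1.6373864309684836))
top 0.0 tin far rim (array([0.6399, 0.0204]), 57, np.float64(1.6116771808652666))
top 0.008 tin far rim (array([0.
[... 305 characters left out ...]
0, np.float64(nan))
ext [264.9375 272.0625] [284.5625 281.1875] proj nominal ext [array([261.3552, 273.1721]), array([273.8776, 281.0132]), array([283.1193, 269.4617])]
red near 0.0 (array([0.6235, 0.0184]), 105, np.float64(1.2608967067785626))
red near 0.008 (array([0.6238, 0.0182]), 100, np.float64(1.0565881037529192))
red near 0.015 (array([0.6246, 0.018 ]), 67, np.float64(0.600016085917712))
scene shelf red near (array([0.5373, 0.2763]), 110, np.float64(1.0133677692257763)) far (array([0.5459, 0.2795]), 109, np.float64(0.8179123742965478))
top shelf red near (array([0.549 , 0.2818]), 127, np.float64(0.9665097801727868)) far (array([0.5456, 0.2762]), 145, np.float64(1.1349382681166809))
  ret = _var(a, axis=axis, dtype=dtype, out=out, ddof=ddof,
  arrmean = um.true_divide(arrmean, div, out=arrmean,
  ret = ret.dtype.type(ret / rcount)
```

Run:
```python
from fit import *
np.set_printoptions(precision=3,suppress=True)
d3=pickle.load(open("c3.pkl","rb"));d0=pickle.load(open("c0.pkl","rb"));d4=pickle.load(open("c4.pkl","rb"));s=d4["scene"];s0=d0["scene"];t=d0["top"]
A=np.linspace(0,2*np.pi,73)
def bb(c,p,parts):
    P=np.array([proj(c,[p[0]+R*np.cos(a),p[1]+R*np.sin(a),z]) for R,z in parts for a in A]);return np.r_[P.min(0),P.max(0)]
tin=(.6312,.0197)   # current TCP + 2 mm in stand x
for nm in("scene","top"):print(nm,"tin pred",bb(d0[nm],tin,[(.028,.012),(.028,.092)]))
print("lid red pred",bb(s,(.6292,.0203),[(.027,.149),(.027,.165)]),"white pred",bb(s,(.6292,.0203),[(.031,.141),(.031,.149)]))
print("d/dx stand, d/dy stand px per mm",[proj(s,[.63+.00956*a+.00295*b,.02-.00295*a+.00956*b,.1])/10-proj(s,[.63,.02,.1])/10 for a,b in((1,0),(0,1))])
# half-level profiles, raw pixels: saturation-type signals
def prof(c,sig,rows=None,cols=None,r=None):
    g=c["pixels"].astype(float);x=sig(g)
    return x[rows[0]:rows[1],cols[0]:cols[1]].mean(0 if r=="u" else 1)
yl=lambda g:g[...,1]-g[...,2]          # G-B : yellow high
rd=lambda g:g[...,0]-g[...,1]
print("tin u profile rows278-284 cols258..291",prof(d3["scene"],yl,(282,287),(258,291),"u").round())
print("tin v profile cols272-277 rows262..306",prof(d3["scene"],yl,(262,306),(272,277),"v").round())
print("tin top u",prof(d3["top"],yl,(186,192),(304,342),"u").round());print("tin top v rows168..210",prof(d3["top"],yl,(168,210),(320,326),"v").round())
print("red u rows270-275 cols258..291",prof(s,rd,(269,274),(258,291),"u").round())
print("red v cols 271-276 rows 262..290",prof(s,rd,(262,290),(271,276),"v").round())
b=lambda g:g[...,2]
print("blue v cols271-276 rows262..290",prof(s,b,(262,290),(271,276),"v").round())
```

```text
scene tin pred [263.306 270.956 284.174 299.805]
top tin pred [312.122 178.116 333.19  204.528]
lid red pred [261.867 258.802 281.661 278.608] white pred [260.981 260.303 283.253 281.188]
d/dx stand, d/dy stand px per mm [array([-0.29 ,  0.182]), array([0.191, 0.252])]
tin u profile rows278-284 cols258..291 [11. 10.  9.  9.  8.  9. 19. 41. 52. 54. 54. 54. 52. 49. 51. 49. 49. 48.
 47. 51. 52. 55. 55. 60. 57. 50. 33. 20. 14. 14. 15. 14. 15.]
tin v profile cols272-277 rows262..306 [19. 16. 14. 14. 14. 14. 13. 16. 39. 63. 59. 54. 50. 53. 53. 52. 53. 51.
 47. 45. 42. 43. 47. 52. 61. 69. 60. 53. 51. 52. 51. 50. 50. 52. 50. 50.
 42. 27. 19. 13. 16. 14. 16. 14.]
tin top u [19. 21. 19. 18. 20. 19. 19. 34. 64. 83. 75. 63. 62. 68. 71. 73. 76. 75.
 79. 78. 77. 77. 74. 70. 68. 60. 63. 79. 88. 70. 35. 16. 13. 14. 16. 14.
 15. 15.]
tin top v rows168..210 [55. 53. 52. 54. 52. 50. 43. 31. 24. 44. 78. 85. 69. 48. 50. 47. 52. 56.
 69. 77. 81. 77. 79. 79. 77. 78. 77. 78. 82. 94. 88. 60. 50. 47. 47. 39.
 28. 20. 23. 18. 22. 19.]
red u rows270-275 cols258..291 [ 1.  0.  2. -3.  0.  3. 14. 39. 57. 73. 84. 88. 84. 75. 70. 72. 78. 86.
 90. 90. 92. 90. 81. 54. 18.  5.  9. 22. 31. 32. 32. 32. 32.]
red v cols 271-276 rows 262..290 [24. 22. 16. 13. 10. 13. 19. 49. 70. 85. 89. 88. 90. 88. 76. 50. 19.  3.
  3. 11. 18. 21. 23. 23. 23. 22. 22. 23.]
blue v cols271-276 rows262..290 [ 25.  21.  23.  21.  22.  17.  19.  15.  21.  25.  23.  25.  22.  20.
  20.  33.  73. 102.  96.  66.  36.  19.  22.  22.  29.  30.  27.  24.]
```

```bash
python3 -m jog '[[1.2,-0.4,-5,0,0,0,1],[0,0,-10,0,0,0,1],[0,0,-10,0,0,0,1],[0,0,-6,0,0,0,1],[0,0,-3,0,0,0,1],[0,0,-1,0,0,0,1],[0,0,0,0,0,0,1],[0,0,0,0,0,0,1]]';python3 -m jog '[[0,0,-1,0,0,0,1],[0,0,-1,0,0,0,1],[0,0,-1,0,0,0,1],[0,0,0,0,0,0,1]]'
```

```text
clock: 15.95
position: [0.6308, 0.0188, 0.1121]
eef_rot: [0.805, 0.593, 0.0, 0.0]
ft_force: [-0.2, 0.0, -1.9]
finger_gap: 0.696
grip_force: 64.7
clock: 16.35
position: [0.6305, 0.0187, 0.1087]
eef_rot: [0.805, 0.593, -0.0, -0.0]
ft_force: [0.2, -0.5, -0.7]
finger_gap: 0.696
grip_force: 64.7
```

```bash
python3 -m jog '[[0,0,-1,0,0,0,1],[0,0,-1,0,0,0,1],[0,0,0,0,0,0,1]]';python3 -m jog '[[0,0,-1,0,0,0,1],[0,0,-1,0,0,0,1],[0,0,0,0,0,0,1]]'; python3 -c "
from bench import *
s=read_state();print(s['wrist_torque'])"
```

```text
clock: 16.65
position: [0.6305, 0.0187, 0.1067]
eef_rot: [0.805, 0.593, -0.0, -0.0]
ft_force: [0.1, 0.1, -1.3]
finger_gap: 0.698
grip_force: 64.7
clock: 16.95
position: [0.6304, 0.0186, 0.1046]
eef_rot: [0.805, 0.593, -0.0, -0.0]
ft_force: [-1.0, 0.0, -1.0]
finger_gap: 0.695
grip_force: 64.8
[-0.02240671  0.11563015  0.07388432]
```

The plug is entering freely.

```bash
python3 -m jog '[[0,0,-1.5,0,0,0,1],[0,0,-1.5,0,0,0,1],[0,0,-1,0,0,0,1],[0,0,0,0,0,0,1]]';python3 -m jog '[[0,0,-1,0,0,0,1],[0,0,-1,0,0,0,1],[0,0,0,0,0,0,1],[0,0,0,0,0,0,1]]'
```

```text
clock: 17.35
position: [0.6304, 0.0186, 0.1005]
eef_rot: [0.805, 0.593, -0.0, -0.0]
ft_force: [-2.0, -0.6, -1.0]
finger_gap: 0.697
grip_force: 64.8
clock: 17.75
position: [0.6304, 0.0187, 0.0987]
eef_rot: [0.805, 0.593, -0.0, -0.0]
ft_force: [-2.0, -1.4, -0.4]
finger_gap: 0.694
grip_force: 64.8
```

```bash
python3 -m jog '[[0,0,-1,0,0,0,1],[0,0,0,0,0,0,1],[0,0,0,0,0,0,1]]';python3 -m jog '[[0,0,-1,0,0,0,1],[0,0,0,0,0,0,1],[0,0,0,0,0,0,1]]'
```

```text
clock: 18.05
position: [0.6304, 0.0187, 0.0981]
eef_rot: [0.805, 0.593, -0.0, 0.0]
ft_force: [-4.3, -1.7, 3.2]
finger_gap: 0.696
grip_force: 65.2
clock: 18.35
position: [0.6305, 0.0187, 0.098]
eef_rot: [0.805, 0.593, -0.0, 0.0]
ft_force: [-8.7, -1.9, 11.5]
finger_gap: 0.693
grip_force: 66.0
```

Seated at exactly the predicted height. I'll relax the push, release, rise to knob height, then close on the knob.

```bash
python3 -m jog '[[-1,0,1,0,0,0,1],[0,0,0,0,0,0,1],[0,0,0,0,0,0,0.3],[0,0,0,0,0,0,0.2],[0,0,0,0,0,0,0.1],[0,0,0,0,0,0,0],[0,0,0,0,0,0,0],[0,0,0,0,0,0,0],[0,0,0,0,0,0,0],[0,0,5,0,0,0,0],[0,0,10,0,0,0,0],[0,0,13,0,0,0,0],[0,0,8,0,0,0,0],[0.5,0,2,0,0,0,0],[0,0,0,0,0,0,0],[0,0,0,0,0,0,0]]'
python3 - <<'E'
from bench import *
from h import *
c=read_camera("scene");print(read_state()["position"])
cv2.imwrite("pics/c5.png",cv2.convertScaleAbs(cv2.resize(c["pixels"][235:310,235:335,::-1],None,fx=6,fy=6,interpolation=2),alpha=1.7))
E
```

```text
clock: 19.95
position: [0.6299, 0.0187, 0.1356]
eef_rot: [0.805, 0.593, -0.0, -0.0]
ft_force: [0.4, -0.1, -0.0]
finger_gap: 0.998
grip_force: 0.0
[0.62979548 0.0186435  0.13539541]
```

View pics/c5.png

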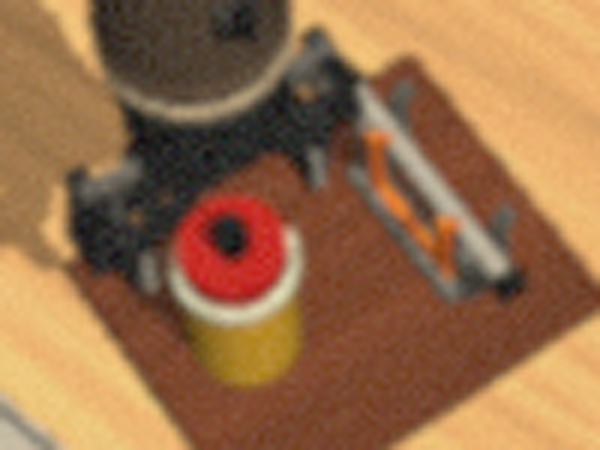

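The red lid sits nested on the white rim on the tin (knob at scene ≈(273.3,274.2)), with the open finger pads on either side. The rod is in the clip. Quick numeric check of the knob against the TCP.

Run:
```python
from bench import *
from h import *
np.set_printoptions(precision=3,suppress=True)
c=read_camera("scene");g=c["pixels"].astype(int)
r=g[262:288,260:288];m=((r[...,0]-r[...,1]>45)).astype(np.uint8)
h=cv2.convexHull(max(cv2.findContours(m,0,1)[0],key=cv2.contourArea));M=cv2.moments(h);print("red hull ctr",M['m10']/M['m00']+260,M['m01']/M['m00']+262,h[:,0].min(0)+[260,262],h[:,0].max(0)+[260,262])
k=np.zeros(m.shape,np.uint8);cv2.fillConvexPoly(k,h,1);k=cv2.erode(k,np.ones((5,5)))*(r.max(2)<50)
ys,xs=np.nonzero(k);print("knob",xs.mean()+260,ys.mean()+262,len(xs))
for p in([.6303,.0187,.134],[.6303,.0187,.125],[.6303,.0187,.111]):print(p,proj(c,p))
A=np.linspace(0,6.28,73);P=np.array([proj(c,[.6303+.027*np.cos(a),.0187+.027*np.sin(a),z]) for z in(.1,.116) for a in A]);print(P.min(0),P.max(0))
```

```text
red hull ctr 273.2952571810287 275.50367401469606 [264 267] [282 284]
knob 272.85185185185185 273.85185185185185 27
[0.6303, 0.0187, 0.134] [271.764 272.433]
[0.6303, 0.0187, 0.125] [272.01  273.892]
[0.6303, 0.0187, 0.111] [272.388 276.132]
[262.816 267.002] [282.027 286.305]
```

The residual matches the known camera bias, so the knob is centred. Close and lift.

```bash
python3 -m jog '[[0,0,1,0,0,0,0.3],[0,0,0,0,0,0,0.5],[0,0,0,0,0,0,0.6],[0,0,0,0,0,0,0.65],[0,0,0,0,0,0,0.7],[0,0,0,0,0,0,0.75],[0,0,0,0,0,0,0.8],[0,0,0,0,0,0,1],[0,0,0,0,0,0,1],[0,0,0,0,0,0,1],[0,0,0,0,0,0,1]]'
```

```text
clock: 21.15
position: [0.6302, 0.0188, 0.1371]
eef_rot: [0.805, 0.593, 0.0, 0.0]
ft_force: [-0.4, -0.3, 3.9]
finger_gap: 0.179
grip_force: 58.6
```

```bash
python3 -m jog '[[0,0,1,0,0,0,1],[0,0,2,0,0,0,1],[0,0,4,0,0,0,1],[0,0,6,0,0,0,1],[0,0,10,0,0,0,1],[0,0,15,0,0,0,1],[0,0,20,0,0,0,1],[0,0,18,0,0,0,1],[0,0,12,0,0,0,1],[0,0,5,0,0,0,1],[0,0,2,0,0,0,1],[0,0,0,0,0,0,1],[0,0,0,0,0,0,1],[0,0,0,0,0,0,1],[0,0,0,0,0,0,1],[0,0,0,0,0,0,1]]'
python3 - <<'E'
from bench import *
from h import *
c=read_camera("scene");print(read_state()["position"])
g=c["pixels"].astype(int);r=g[230:290,255:292]
red=(r[...,0]-r[...,1]>45)&(r[...,2]<.6*r[...,0]);w=(r[...,2]>.65*r[...,0])&(r[...,0]>80)
for n,m in(("red",red),("white",w)):
    k=cv2.connectedComponentsWithStats(m.astype(np.uint8));print(n,[(s.tolist(),ce.round(1)) for s,ce in zip(k[2][1:],k[3][1:]) if s[4]>15])
print("offset 255,230; pred boss top",proj(c,[.6303,.0187,.11]),"red lid",proj(c,[.6303,.0187,.203]))
E
```

```text
clock: 22.75
position: [0.63, 0.0187, 0.2315]
eef_rot: [0.805, 0.593, -0.0, -0.0]
ft_force: [0.4, -0.1, -0.5]
finger_gap: 0.177
grip_force: 58.6
[0.63002523 0.01873785 0.23156517]
red [([7, 24, 20, 16, 168], array([17.7, 33.4]))]
white [([0, 0, 20, 5, 45], array([9.6, 2.1])), ([8, 39, 23, 20, 354], array([18.7, 48.6]))]
offset 255,230; pred boss top [272.41525937 276.29049838] red lid [269.78097117 260.69162745]
```

```bash
python3 -c "
from bench import *
print(hand_in())"
```

```text
the job is handed in; nothing more can be done
None
```

I handed the job in at about 23 s. The rod is home in the clips with the jaw over it, the white inner lid is seated on the tin, and the red lid is held level about 10 cm above it; `hand_in()` returned no verdict.

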